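# Draw the locking bolt of a typewriter service cradle

## Task

The cream typewriter is locked in its grey service cradle by a sliding bolt. With one fingertip press the red spring catch bar down and keep it down while another finger pushes the bolt's yellow thumb piece all the way along to its open end, out of the green lug; then let go, so that the catch springs up and locks the bolt open. Only press and push, and leave the small things standing about where they are.

Things in the scene. Friction and masses are not known exactly. Their poses are not given: they have to be found in the camera images.
- cradle: Grey steel cradle, fixed to the table: plate 460 x 390 x 12 mm with the cream typewriter on its far part. Origin on the table below the closed bolt's thumb piece; x runs from the latch to the typewriter (front edge at x = 55 mm, 60 mm high; its sides and keys 75 to 95 mm), y is the way the bolt opens. Green lug (45 mm high) at y = -107 mm, straps over the bolt (40 mm high) at y = +-68 mm.
- bolt (a joint): Travel of the bolt (m) along the cradle's +y: starts at 0 to 0.003 (closed, its end through the lug); 0.040 is the open stop. Friction about 1.5 N. Unless the catch is pressed, teeth on its side block it (4 mm of play when closed; it jams again if the catch comes up part way). Past 0.035 the catch can spring up behind the last tooth and lock it open.
- bolt_thumb (a point): Centre of the top face of the bolt's yellow thumb piece, 68 mm above the table; moves with the bolt; axes as the cradle's. The thumb piece is an upright plate 34 mm wide (x), 10 mm thick (y), standing 34 mm out of the flat steel bar (16 mm wide, top 34 mm above the table). Push its -y face towards +y; behind it, up to the strap, nothing is higher than the bar.
- catch (a joint): How far the red catch bar is pressed down, in m: 0 up (locking), 0.009 bottom. Springs back by itself; the spring takes about 3.5 N to start and 7 N at the bottom. The bolt is free beyond 0.005 (0.006 to 0.008 is a good depth).
- catch_top (a point): Centre of the top face of the red catch bar, 52 mm above the table when up, 43 mm at the bottom; axes as the cradle's. The bar is 28 mm wide (x) and 104 mm long (y, middle at cradle y = -3 mm), parallel to the bolt, its centre line 54 mm from the bolt's on the -x side. It runs beside the whole travel of the thumb piece: a fingertip can slide along it while pressing.
- ribbon_tin: Bystander: round blue tin, 48 mm across, 18 mm high, on the cradle plate near the -y end of the catch bar; origin under its centre.
- ribbon_spool: Bystander: dark steel ribbon spool, 40 mm across, 13 mm high, on the cradle plate near the +y end of the catch bar; origin under its centre.
- oiler: Bystander: small amber bottle with a red cap, 28 mm across, 75 mm high, on the cradle plate beyond the +y end of the catch bar; origin under its centre.
- mug: Bystander: white mug, 76 mm across, 90 mm high, on the table beside the cradle; origin under its centre.
- ribbon_box_a: Bystander: purple and white ribbon box, 85 x 85 x 30 mm, on the table beside the cradle; origin under its centre.
- ribbon_box_b: Bystander: a second box like it.
- screwdriver: Bystander: screwdriver with an orange handle, 180 mm long, lying on the table beside the cradle; origin under its middle, x towards the blade.

How it is judged:
By the outcome, as a careful person would: the job done as asked, in the order asked, and still so for the second after the job is handed in, with the robot touching nothing.
It also fails if it takes over 38 s, if anything falls off the work surface, if the arm or the gripper's body presses on something with over 40 N, if the wrist force passes 120 N, or if a joint passes its speed limit or range.

## Robot

A 7-joint arm with a two-finger parallel gripper is mounted at the origin on the work surface. World frame = base frame: x ahead of the robot, y to its left, z up, the work surface at z = 0. Lengths are in m, angles in rad, forces in N, time in s.
With the tool pointing down it reaches from about 0.35 to 0.9 m from the base axis. Payload 19.9 kg.
Tool frame: the origin (TCP) lies midway between the tips of the shut fingers; the grasp point (between the pads) lies 19 mm behind it; y points along the fingers, x is the direction in which the jaws open and shut, and the axes are right-handed (so a half turn about y gives the same grasp; the last joint's range is limited). The gripper opens to 85 mm and grips with 20 to 120 N. Pads are 22 mm wide; open, the fingers measure 114 mm over their backs; the gripper's body (76 mm by 85 mm) begins 54 mm behind the grasp point. The pads swing forward as they close: fully open they stand 13 mm farther back than shut.
Start: joints at [1.167, 0.417, -0.01, 1.614, 0.005, 1.111, -0.053], TCP at [0.222, -0.584, 0.231] pointing down, gripper open.
Joint ranges: [-2.81, 2.81], [-0.39, 2.02], [-1.27, 1.25], [0.06, 2.57], [-1.19, 4.33], [0.19, 2], [-2.82, 2.82]. Speed limits (rad/s): [1.89, 1.89, 2.39, 2.39, 3.01, 3.01, 3.01].

## Interface

Orientations are given as a rotation vector (axis times angle).
In Python, from workcell import manip gives the robot as it stands.
- The arm moves only by the tool jog_arm, never from a script. Its argument "rows" is a list of rows, each an object of numbers: "tx", "ty", "tz": the shift along the tool's x, y, z in m; "rx", "ry", "rz": the turn, a rotation vector about the tool's x, y, z in rad; "fingers": the closure, from -1 (fully open) to 1 (shut). In form: [{"tx": .., "ty": .., "tz": .., "rx": .., "ry": .., "rz": .., "fingers": ..}, ...]. A call has exactly 5 rows; each row shifts and turns the commanded pose from where the row before left it, along the tool's axes as they then stand; what a row does not reach is not made up. A row lasts 1/12 s, in which the tool goes at most 41.7 mm and 7.16 degrees, less where a joint would pass 70% of its speed; a pose out of reach is approached as far as the arm can. A call with a gripper value outside its range is refused whole. The fingers move at their own pace and stop on an object; "newtons" is the grip in N (left out, the last holds). Time passes only in rows, so rows that do not move let the fingers close, or fill a call up. It gives the time, the measured TCP pose, the force and the opening at its end, in the units of the state.
- manip.observe(): the state, without advancing time (a new reading comes with each control period).
- manip.snapshot(name): name is "scene" or "top"; returns the picture (480x640x3 uint8, blue, green, red); there is no depth.
- manip.calibration(name): a dict with "camera_matrix" (3x3 intrinsics, pixels), "D" ([k1, k2, p1, p2, k3] as OpenCV has them; the pictures are not rectified), "rvec" (rotation vector, rad) and "tvec" (3), from world to camera coordinates, as OpenCV has them. Camera axes: x right, y down, z forward; pixel columns grow to the right and rows downward; lengths in m; the calibration is good to about 2 mm. A picture is of the moment at which its call begins. calibration takes no time and is no camera call.
- manip.hand_in(): hands the job in, once; it reports no verdict.
The state is a dict: "t": time; "q": joint angles; "joint_velocities": joint speeds; "joint_efforts": joint torques, N m; "eef_pos": TCP position; "tcp_rot": TCP orientation; "wrist_force": force on the tool from outside, world axes, zero at the start; "ft_torque": the same for the moment, N m; "gripper_width": opening from 0.0 (shut) to 1.0 (fully open).
Only numpy, scipy, OpenCV 4.12 (cv2) and the standard library are available. Lean on these libraries where they do the work, as an engineer would, in place of code of your own. Each camera call takes 0.05 s, during which the arm holds its last target. There are 200 camera calls.

## Working session

There is one attempt and no reset: what is moved stays moved. The work goes in short steps, Python scripts to look and compute and a tool call to move; the robot and the scene stay as the last step left them, time stands still between calls to the robot, and variables do not carry over. Pictures are saved under pics/ and viewed, about 8 in all and at most 12, crops included, and the job is handed in when it is done.

Besides the shell and the picture viewer there is one more tool, called in YAML: its name, and indented under it one key for each argument. jog_arm: Moves the arm, as the interface text tells. Its arguments: {"type":"object","properties":{"rows":{"type":"array","items":{"type":"object","properties":{"tx":{"type":"number"},"ty":{"type":"number"},"tz":{"type":"number"},"rx":{"type":"number"},"ry":{"type":"number"},"rz":{"type":"number"},"fingers":{"type":"number"}}}},"newtons":{"type":"number"}},"required":["rows"]}

```bash
mkdir -p pics
python3 - <<'E'
from workcell import manip
import cv2
for n in("scene","top"):
    cv2.imwrite(f"pics/{n}0.png",manip.snapshot(n)); c=manip.calibration(n); print({k:(v.tolist() if hasattr(v,'tolist') else v) for k,v in c.items()})
print(manip.observe())
E
```

```text
{'camera_matrix': [[520.188972794297, 0.0, 320.8759112395617], [0.0, 520.188972794297, 243.97844854598137], [0.0, 0.0, 1.0]], 'D': [-0.059188769108045054, 0.0, 0.0, 0.0, 0.0], 'rvec': [0.6508361357813567, 2.5658602326487694, -1.2377714609228618], 'tvec': [0.44957614938439466, -0.06762204799776114, 1.5466873124802254]}
{'camera_matrix': [[564.1960394749792, 0.0, 323.10895353656366], [0.0, 564.1960394749792, 243.05693768103177], [0.0, 0.0, 1.0]], 'D': [-0.06193040055173791, 0.0, 0.0, 0.0, 0.0], 'rvec': [2.163060635529055, -2.1247271970758996, 0.15242615618994124], 'tvec': [-0.021894365494373992, 0.5223391588498303, 1.4971618480175493]}
{'t': 0.1, 'q': array([ 1.1664982 ,  0.41791941, -0.0103436 ,  1.61408803,  0.00467109,
        1.11064155, -0.05301542]), 'joint_velocities': array([-0.00018068, -0.00054712,  0.00188342, -0.00082524, -0.00142731,
        0.00032735,  0.00109806]), 'joint_efforts': array([ 2.33563980e-03, -8.65823364e+01,  6.80338349e-01, -4.35636520e+01,
        1.91278278e-02,  4.83937736e-03,  4.26301938e-05]), 'eef_pos': array([ 0.22172938, -0.58404287,  0.23073032]), 'tcp_rot': array([-1.35871134,  0.93856109, -0.93712184]), 'wrist_force': array([-0.21991039, -0.14173545,  0.00711805]), 'ft_torque': array([0.02266869, 0.0519287 , 0.03354037]), 'gripper_width': 0.9995804945077187}
```

View pics/scene0.png

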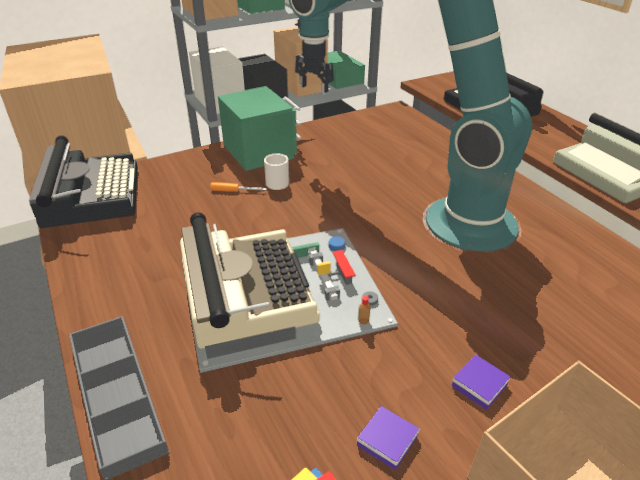

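View pics/top0.png

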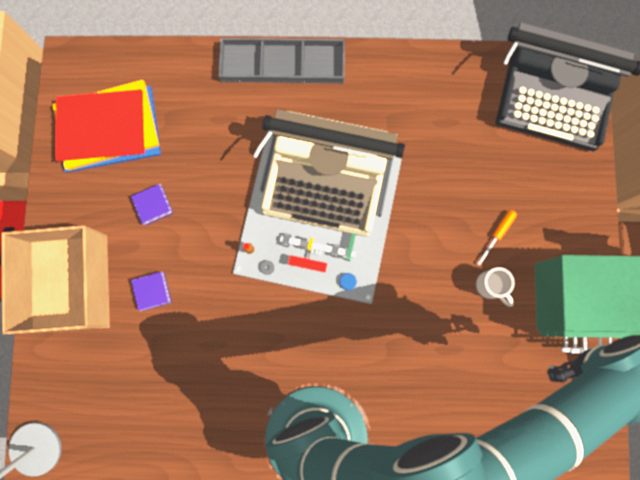

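Run:
```python
import cv2
i=cv2.imread("pics/top0.png")[215:315,225:385]
cv2.imwrite("pics/c1.png",cv2.resize(i,None,fx=5,fy=5,interpolation=cv2.INTER_CUBIC))
i=cv2.imread("pics/scene0.png")[225:335,280:400]
cv2.imwrite("pics/c2.png",cv2.resize(i,None,fx=5,fy=5,interpolation=cv2.INTER_CUBIC))
```

```text
(no output)
```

View pics/c1.png

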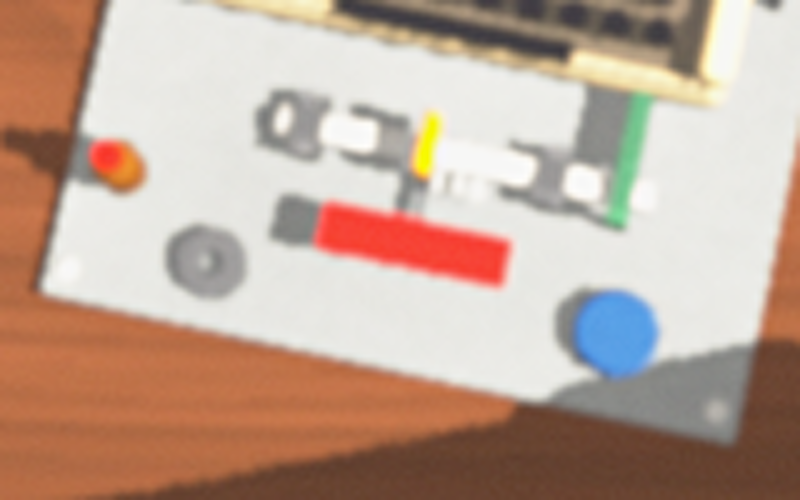

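View pics/c2.png

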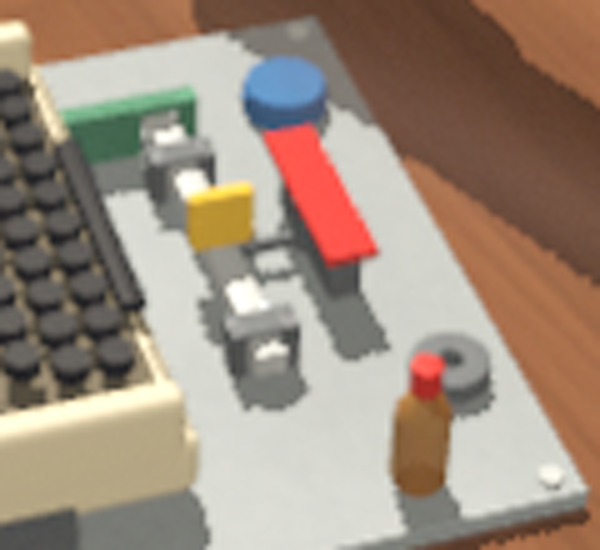

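```bash
cat > h.py <<'E'
import numpy as np, cv2
from workcell import manip
from scipy.spatial.transform import Rotation as R
from scipy.optimize import least_squares
def C(p,c): # cradle->world
    a=c[2]; p=np.atleast_2d(p).astype(float); M=np.array([[np.cos(a),-np.sin(a),0],[np.sin(a),np.cos(a),0],[0,0,1]])
    return p@M.T+np.array([c[0],c[1],0])
def proj(n,P):
    k=manip.calibration(n)
    return cv2.projectPoints(np.array(P,float),np.array(k['rvec']),np.array(k['tvec']),np.array(k['camera_matrix']),np.array(k['D']))[0].reshape(-1,2)
E
python3 - <<'E'
from h import *
red=[(-.04,.049,.052),(-.04,-.055,.052),(-.068,-.055,.052),(-.068,.049,.052)]
tp=np.array([(322,200),(512,238),(503,287),(313,247)])/5+[225,215]
sp=np.array([(330,262),(265,135),(312,125),(378,250)])/5+[280,225]
tt=np.array([(427,145)])/5+[225,215]; st=np.array([(187,198),(250,185)])/5+[280,225]
def res(c,show=0):
    s=c[3]
    a=proj('top',C(red,c))-tp; b=proj('scene',C(red,c))-sp
    d=proj('top',C([(0,s,.068)],c))-tt; e=proj('scene',C([(.017,s+.005,.068),(-.017,s+.005,.068)],c))-st
    if show: print(np.round(a,1),np.round(b,1),np.round(d,1),np.round(e,1))
    return np.concatenate([x.ravel() for x in(a,b,d,e)])
r=least_squares(res,[.6,0,-.2,0]); print(r.x); res(r.x,1)
c=r.x
pl=(np.array([(38,293),(738,445)])/5+[225,215])
# backproject to z planes
def bp(n,uv,z):
    k=manip.calibration(n);K=np.array(k['camera_matrix']);Rm=cv2.Rodrigues(np.array(k['rvec']))[0];t=np.array(k['tvec'])
    u=cv2.undistortPoints(np.array(uv,float).reshape(-1,1,2),K,np.array(k['D'])).reshape(-1,2)
    d=np.c_[u,np.ones(len(u))]@Rm; o=-Rm.T@t
    return o+d*((z-o[2])/d[:,2])[:,None]
P=bp('top',pl,.012);print(P,np.linalg.norm(P[0]-P[1]),np.arctan2(*(P[0]-P[1])[:2])*-1)
B=np.array([(616,333),(205,262),(112,160)])/5+[225,215]
for q,z in zip(B,(.018,.013,.06)): 
    w=bp('top',[q],z); print('by',w, C(w-[[c[0],c[1],0]],[0,0,-c[2]]))
o=manip.observe();print(R.from_rotvec(o['tcp_rot']).as_matrix().round(3))
print(C([(-.054,-.003,.052),(0,0,.068)],c))
E
```

```text
[ 0.51765916  0.02379294 -0.19429273 -0.00156971]
[[-0.8 -0.5]
 [-1.  -0. ]
 [-1.4  0.4]
 [-1.3  0.2]] [[-0.8 -1.3]
 [-1.2 -1.5]
 [-0.5 -1.5]
 [ 0.3 -1.2]] [[-0.4 -0.8]] [[ 0.1 -0.6]
 [ 0.5 -0.6]]
[[ 0.43712712  0.23509984  0.012     ]
 [ 0.36089872 -0.15041159  0.012     ]] 0.39297561181450114 -0.19521496423745735
by [[ 0.42045319 -0.08287366  0.018     ]] [[-0.07478259 -0.12342742  0.018     ]]
by [[0.45586525 0.14346623 0.013     ]] [[-0.08373686  0.10549087  0.013     ]]
by [[0.50514946 0.19024799 0.06      ]] [[-0.04441224  0.16090783  0.06      ]]
[[ 0.355 -0.     0.935]
 [-0.935  0.001  0.355]
 [-0.001 -1.    -0.   ]]
[[0.46409598 0.03127531 0.052     ]
 [0.51765916 0.02379294 0.068     ]]
```

```bash
cat >> h.py <<'E'
CR=[.5177,.0238,-.1943]
def st():
    o=manip.observe(); return np.array(o['eef_pos']),R.from_rotvec(o['tcp_rot']),o
def plan(xyz,n,c=CR):
    """cradle-frame TCP target, jaws along cradle x; prints n rows"""
    p,r,_=st(); T=C([xyz],c)[0]; a=c[2]
    X=np.array([np.cos(a),np.sin(a),0]);Y=np.array([0,0,-1.]);G=R.from_matrix(np.c_[X,Y,np.cross(X,Y)])
    w=(r.inv()*G).as_rotvec()/n; d=(T-p)/n
    for i in range(n):
        print(dict(zip(('tx','ty','tz','rx','ry','rz'),np.r_[r.inv().apply(d),w].round(4)))); r=r*R.from_rotvec(w)
def tell(c=CR):
    p,r,o=st(); print('t',o['t'],'cradle',C([p-[c[0],c[1],0]],[0,0,-c[2]])[0].round(4),'rot',r.as_matrix()[:,0].round(3),r.as_matrix()[:,1].round(3),'F',o['wrist_force'].round(2),'w',o['gripper_width'])
E
python3 - <<'E'
from h import *
tell(); plan((-.027,-.024,.28),20)
E
```

```text
t 0.1 cradle [-0.173  -0.6536  0.2307] rot [ 0.355 -0.935 -0.001] [-0.     0.001 -1.   ] F [-0.22 -0.14  0.01] w 0.9995804945077187
{'tx': np.float64(-0.0229), 'ty': np.float64(-0.0024), 'tz': np.float64(0.0228), 'rx': np.float64(-0.0), 'ry': np.float64(-0.0507), 'rz': np.float64(-0.0)}
{'tx': np.float64(-0.0217), 'ty': np.float64(-0.0024), 'tz': np.float64(0.024), 'rx': np.float64(-0.0), 'ry': np.float64(-0.0507), 'rz': np.float64(-0.0)}
{'tx': np.float64(-0.0204), 'ty': np.float64(-0.0024), 'tz': np.float64(0.025), 'rx': np.float64(-0.0), 'ry': np.float64(-0.0507), 'rz': np.float64(-0.0)}
{'tx': np.float64(-0.0191), 'ty': np.float64(-0.0024), 'tz': np.float64(0.026), 'rx': np.float64(-0.0), 'ry': np.float64(-0.0507), 'rz': np.float64(-0.0)}
{'tx': np.float64(-0.0178), 'ty': np.float64(-0.0024), 'tz': np.float64(0.027), 'rx': np.float64(-0.0), 'ry': np.float64(-0.0507), 'rz': np.float64(-0.0)}
{'tx': np.float64(-0.0164), 'ty': np.float64(-0.0024), 'tz': np.float64(0.0278), 'rx': np.float64(-0.0), 'ry': np.float64(-0.0507), 'rz': np.float64(-0.0)}
{'tx': np.float64(-0.015), 'ty': np.
[... 1439 characters left out ...]
323), 'rx': np.float64(-0.0), 'ry': np.float64(-0.0507), 'rz': np.float64(-0.0)}
{'tx': np.float64(0.0008), 'ty': np.float64(-0.0025), 'tz': np.float64(0.0323), 'rx': np.float64(-0.0), 'ry': np.float64(-0.0507), 'rz': np.float64(-0.0)}
{'tx': np.float64(0.0024), 'ty': np.float64(-0.0025), 'tz': np.float64(0.0322), 'rx': np.float64(-0.0), 'ry': np.float64(-0.0507), 'rz': np.float64(-0.0)}
{'tx': np.float64(0.0041), 'ty': np.float64(-0.0025), 'tz': np.float64(0.0321), 'rx': np.float64(-0.0), 'ry': np.float64(-0.0507), 'rz': np.float64(-0.0)}
{'tx': np.float64(0.0057), 'ty': np.float64(-0.0025), 'tz': np.float64(0.0318), 'rx': np.float64(-0.0), 'ry': np.float64(-0.0507), 'rz': np.float64(-0.0)}
```

jog_arm:
  rows:
    - {"tx": -0.02, "ty": -0.03, "tz": 0.01, "ry": -0.05, "fingers": 0.05}
    - {"tx": -0.022, "ty": -0.02, "tz": 0.02, "ry": -0.05, "fingers": 0.05}
    - {"tx": -0.022, "ty": 0, "tz": 0.025, "ry": -0.05, "fingers": 0.05}
    - {"tx": -0.02, "tz": 0.026, "ry": -0.05, "fingers": 0.05}
    - {"tx": -0.018, "tz": 0.027, "ry": -0.05, "fingers": 0.05}

```text
invalid input at $.rows[0]: expected keys tx, ty, tz, rx, ry, rz, fingers
```

jog_arm:
  rows:
    - {"tx": -0.017, "tz": 0.028, "ry": -0.05, "fingers": 0.05}
    - {"tx": -0.015, "tz": 0.029, "ry": -0.05, "fingers": 0.05}
    - {"tx": -0.014, "tz": 0.029, "ry": -0.05, "fingers": 0.05}
    - {"tx": -0.012, "tz": 0.03, "ry": -0.05, "fingers": 0.05}
    - {"tx": -0.01, "tz": 0.03, "ry": -0.05, "fingers": 0.05}

```text
invalid input at $.rows[0]: expected keys tx, ty, tz, rx, ry, rz, fingers
```

jog_arm:
  rows:
    - {"tx": -0.009, "tz": 0.031, "ry": -0.05, "fingers": 0.05}
    - {"tx": -0.007, "tz": 0.031, "ry": -0.05, "fingers": 0.05}
    - {"tx": -0.006, "tz": 0.032, "ry": -0.05, "fingers": 0.05}
    - {"tx": -0.004, "tz": 0.032, "ry": -0.05, "fingers": 0.05}
    - {"tx": -0.002, "tz": 0.032, "ry": -0.05, "fingers": 0.05}

```text
invalid input at $.rows[0]: expected keys tx, ty, tz, rx, ry, rz, fingers
```

Run:
```python
from h import *
tell(); plan((-.027,-.024,.15),5)
```

```text
t 0.1 cradle [-0.173  -0.6536  0.2307] rot [ 0.355 -0.935 -0.001] [-0.     0.001 -1.   ] F [-0.22 -0.14  0.01] w 0.9995804945077187
{'tx': np.float64(-0.0914), 'ty': np.float64(0.0162), 'tz': np.float64(0.0914), 'rx': np.float64(-0.0001), 'ry': np.float64(-0.2027), 'rz': np.float64(-0.0002)}
{'tx': np.float64(-0.0711), 'ty': np.float64(0.0162), 'tz': np.float64(0.1079), 'rx': np.float64(-0.0001), 'ry': np.float64(-0.2027), 'rz': np.float64(-0.0002)}
{'tx': np.float64(-0.048), 'ty': np.float64(0.0162), 'tz': np.float64(0.12), 'rx': np.float64(-0.0001), 'ry': np.float64(-0.2027), 'rz': np.float64(-0.0002)}
{'tx': np.float64(-0.0228), 'ty': np.float64(0.0162), 'tz': np.float64(0.1272), 'rx': np.float64(-0.0001), 'ry': np.float64(-0.2027), 'rz': np.float64(-0.0002)}
{'tx': np.float64(0.0033), 'ty': np.float64(0.0162), 'tz': np.float64(0.1292), 'rx': np.float64(-0.0001), 'ry': np.float64(-0.2027), 'rz': np.float64(-0.0002)}
```

All keys are required in each row.

jog_arm:
  rows:
    - {"tx": -0.02, "ty": -0.03, "tz": 0.01, "rx": 0, "ry": -0.05, "rz": 0, "fingers": 0.05}
    - {"tx": -0.022, "ty": -0.02, "tz": 0.02, "rx": 0, "ry": -0.05, "rz": 0, "fingers": 0.05}
    - {"tx": -0.022, "ty": 0, "tz": 0.025, "rx": 0, "ry": -0.05, "rz": 0, "fingers": 0.05}
    - {"tx": -0.02, "ty": 0, "tz": 0.026, "rx": 0, "ry": -0.05, "rz": 0, "fingers": 0.05}
    - {"tx": -0.018, "ty": 0, "tz": 0.027, "rx": 0, "ry": -0.05, "rz": 0, "fingers": 0.05}

```text
t: 0.52
eef_pos: [0.2724, -0.4417, 0.2813]
tcp_rot: [-1.439, 0.745, -0.745]
wrist_force: [0.3, -0.2, 0.1]
gripper_width: 0.471
```

jog_arm:
  rows:
    - {"tx": -0.017, "ty": 0, "tz": 0.028, "rx": 0, "ry": -0.05, "rz": 0, "fingers": 0.05}
    - {"tx": -0.015, "ty": 0, "tz": 0.029, "rx": 0, "ry": -0.05, "rz": 0, "fingers": 0.05}
    - {"tx": -0.014, "ty": 0, "tz": 0.029, "rx": 0, "ry": -0.05, "rz": 0, "fingers": 0.05}
    - {"tx": -0.012, "ty": 0, "tz": 0.03, "rx": 0, "ry": -0.05, "rz": 0, "fingers": 0.05}
    - {"tx": -0.01, "ty": 0, "tz": 0.03, "rx": 0, "ry": -0.05, "rz": 0, "fingers": 0.05}

```text
t: 0.93
eef_pos: [0.3387, -0.2943, 0.2812]
tcp_rot: [-1.499, 0.552, -0.552]
wrist_force: [1.0, -0.7, 0.6]
gripper_width: 0.473
```

jog_arm:
  rows:
    - {"tx": -0.009, "ty": 0, "tz": 0.031, "rx": 0, "ry": -0.05, "rz": 0, "fingers": 0.05}
    - {"tx": -0.007, "ty": 0, "tz": 0.031, "rx": 0, "ry": -0.05, "rz": 0, "fingers": 0.05}
    - {"tx": -0.006, "ty": 0, "tz": 0.032, "rx": 0, "ry": -0.05, "rz": 0, "fingers": 0.05}
    - {"tx": -0.004, "ty": 0, "tz": 0.032, "rx": 0, "ry": -0.05, "rz": 0, "fingers": 0.05}
    - {"tx": -0.002, "ty": 0, "tz": 0.032, "rx": 0, "ry": -0.05, "rz": 0, "fingers": 0.05}

```text
t: 1.35
eef_pos: [0.4061, -0.1482, 0.2813]
tcp_rot: [-1.541, 0.357, -0.357]
wrist_force: [0.9, -0.4, -0.7]
gripper_width: 0.479
```

Run:
```python
from h import *
tell(); plan((-.027,-.024,.18),5)
```

```text
t 1.35 cradle [-0.0763 -0.1903  0.2813] rot [ 0.898 -0.44  -0.   ] [-0. -0. -1.] F [ 0.86 -0.37 -0.72] w 0.4788905441565116
{'tx': np.float64(0.0009), 'ty': np.float64(0.0202), 'tz': np.float64(0.0347), 'rx': np.float64(0.0), 'ry': np.float64(-0.0523), 'rz': np.float64(-0.0)}
{'tx': np.float64(0.0027), 'ty': np.float64(0.0202), 'tz': np.float64(0.0346), 'rx': np.float64(0.0), 'ry': np.float64(-0.0523), 'rz': np.float64(-0.0)}
{'tx': np.float64(0.0045), 'ty': np.float64(0.0203), 'tz': np.float64(0.0344), 'rx': np.float64(0.0), 'ry': np.float64(-0.0523), 'rz': np.float64(-0.0)}
{'tx': np.float64(0.0063), 'ty': np.float64(0.0203), 'tz': np.float64(0.0341), 'rx': np.float64(0.0), 'ry': np.float64(-0.0523), 'rz': np.float64(-0.0)}
{'tx': np.float64(0.0081), 'ty': np.float64(0.0203), 'tz': np.float64(0.0337), 'rx': np.float64(0.0), 'ry': np.float64(-0.0523), 'rz': np.float64(-0.0)}
```

jog_arm:
  rows:
    - {"tx": 0.001, "ty": 0.02, "tz": 0.035, "rx": 0, "ry": -0.052, "rz": 0, "fingers": 0.05}
    - {"tx": 0.003, "ty": 0.02, "tz": 0.035, "rx": 0, "ry": -0.052, "rz": 0, "fingers": 0.05}
    - {"tx": 0.0045, "ty": 0.02, "tz": 0.034, "rx": 0, "ry": -0.052, "rz": 0, "fingers": 0.05}
    - {"tx": 0.006, "ty": 0.02, "tz": 0.034, "rx": 0, "ry": -0.052, "rz": 0, "fingers": 0.05}
    - {"tx": 0.008, "ty": 0.02, "tz": 0.033, "rx": 0, "ry": -0.052, "rz": 0, "fingers": 0.05}

```text
t: 1.77
eef_pos: [0.487, 0.0048, 0.1803]
tcp_rot: [-1.565, 0.153, -0.154]
wrist_force: [1.4, -1.2, -0.7]
gripper_width: 0.476
```

Run:
```python
from h import *
tell(); plan((-.027,-.024,.09),5)
```

```text
t 1.7667 cradle [-0.0265 -0.0246  0.1803] rot [ 0.981 -0.194  0.   ] [ 0.  0. -1.] F [ 1.41 -1.23 -0.72] w 0.47583779142990756
{'tx': np.float64(-0.0001), 'ty': np.float64(0.0181), 'tz': np.float64(0.0001), 'rx': np.float64(-0.0001), 'ry': np.float64(-0.0003), 'rz': np.float64(0.0)}
{'tx': np.float64(-0.0001), 'ty': np.float64(0.0181), 'tz': np.float64(0.0001), 'rx': np.float64(-0.0001), 'ry': np.float64(-0.0003), 'rz': np.float64(0.0)}
{'tx': np.float64(-0.0001), 'ty': np.float64(0.0181), 'tz': np.float64(0.0001), 'rx': np.float64(-0.0001), 'ry': np.float64(-0.0003), 'rz': np.float64(0.0)}
{'tx': np.float64(-0.0001), 'ty': np.float64(0.0181), 'tz': np.float64(0.0001), 'rx': np.float64(-0.0001), 'ry': np.float64(-0.0003), 'rz': np.float64(0.0)}
{'tx': np.float64(-0.0001), 'ty': np.float64(0.0181), 'tz': np.float64(0.0001), 'rx': np.float64(-0.0001), 'ry': np.float64(-0.0003), 'rz': np.float64(0.0)}
```

jog_arm:
  rows:
    - {"tx": 0, "ty": 0.025, "tz": 0, "rx": 0, "ry": 0, "rz": 0, "fingers": 0.05}
    - {"tx": 0, "ty": 0.025, "tz": 0, "rx": 0, "ry": 0, "rz": 0, "fingers": 0.05}
    - {"tx": 0, "ty": 0.025, "tz": 0, "rx": 0, "ry": 0, "rz": 0, "fingers": 0.05}
    - {"tx": 0, "ty": 0.02, "tz": 0, "rx": 0, "ry": 0, "rz": 0, "fingers": 0.05}
    - {"tx": 0, "ty": 0, "tz": 0, "rx": 0, "ry": 0, "rz": 0, "fingers": 0.05}

```text
t: 2.18
eef_pos: [0.4845, 0.0032, 0.083]
tcp_rot: [-1.565, 0.16, -0.151]
wrist_force: [-0.8, 0.0, -0.0]
gripper_width: 0.472
```

Run:
```python
from h import *
a=manip.snapshot("scene"); b=manip.snapshot("top"); tell()
a=cv2.resize(a[195:335,280:400],None,fx=4,fy=4,interpolation=cv2.INTER_CUBIC)
b=cv2.resize(b[215:355,280:350],None,fx=4,fy=4,interpolation=cv2.INTER_CUBIC)
cv2.imwrite("pics/d.png",np.hstack([a,b]))
```

```text
t 2.2833 cradle [-0.0267 -0.0261  0.0864] rot [ 0.981 -0.196 -0.001] [-0.001  0.    -1.   ] F [0.03 0.04 0.75] w 0.4767903187458997
```

View pics/d.png

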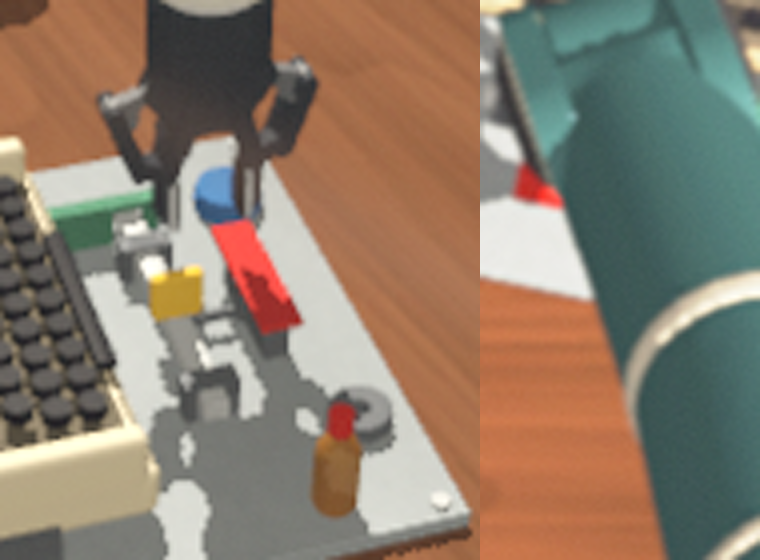

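Run:
```python
from h import *
p,r,o=st()
for dz in(0,.004,.008):
  for dx in(-.0205,-.0275,-.035,.0205,.0275,.035):
    print(dz,dx,((proj('scene',[p+r.apply([dx,-dz,.011])])-[280,195])*4).round(0))
print(((proj('scene',C([(0,0.005,.068),(-.054,-.026,.052)],CR))-[280,195])*4).round(0))
```

```text
0 -0.0205 [[239. 216.]]
0 -0.0275 [[250. 214.]]
0 -0.035 [[261. 212.]]
0 0.0205 [[177. 228.]]
0 0.0275 [[166. 230.]]
0 0.035 [[154. 232.]]
0.004 -0.0205 [[239. 211.]]
0.004 -0.0275 [[250. 209.]]
0.004 -0.035 [[261. 207.]]
0.004 0.0205 [[177. 223.]]
0.004 0.0275 [[166. 225.]]
0.004 0.035 [[154. 227.]]
0.008 -0.0205 [[239. 206.]]
0.008 -0.0275 [[250. 204.]]
0.008 -0.035 [[261. 202.]]
0.008 0.0205 [[177. 218.]]
0.008 0.0275 [[166. 220.]]
0.008 0.035 [[154. 222.]]
[[177. 272.]
 [242. 245.]]
```

jog_arm:
  rows:
    - {"tx": 0, "ty": 0.01, "tz": 0.001, "rx": 0, "ry": 0, "rz": 0, "fingers": 0.05}
    - {"tx": 0, "ty": 0.01, "tz": 0.001, "rx": 0, "ry": 0, "rz": 0, "fingers": 0.05}
    - {"tx": 0, "ty": 0.008, "tz": 0, "rx": 0, "ry": 0, "rz": 0, "fingers": 0.05}
    - {"tx": 0, "ty": 0.004, "tz": 0, "rx": 0, "ry": 0, "rz": 0, "fingers": 0.05}
    - {"tx": 0, "ty": 0, "tz": 0, "rx": 0, "ry": 0, "rz": 0, "fingers": 0.05}

```text
t: 2.7
eef_pos: [0.4866, 0.0051, 0.0535]
tcp_rot: [-1.565, 0.156, -0.154]
wrist_force: [-0.2, -0.0, -0.2]
gripper_width: 0.479
```

jog_arm:
  rows:
    - {"tx": 0, "ty": 0.001, "tz": 0, "rx": 0, "ry": 0, "rz": 0, "fingers": 0.05}
    - {"tx": 0, "ty": 0.001, "tz": 0, "rx": 0, "ry": 0, "rz": 0, "fingers": 0.05}
    - {"tx": 0, "ty": 0, "tz": 0, "rx": 0, "ry": 0, "rz": 0, "fingers": 0.05}
    - {"tx": 0, "ty": 0, "tz": 0, "rx": 0, "ry": 0, "rz": 0, "fingers": 0.05}
    - {"tx": 0, "ty": 0, "tz": 0, "rx": 0, "ry": 0, "rz": 0, "fingers": 0.05}

```text
t: 3.12
eef_pos: [0.4872, 0.0051, 0.0525]
tcp_rot: [-1.565, 0.155, -0.156]
wrist_force: [-0.1, -0.5, 0.1]
gripper_width: 0.477
```

Run:
```python
from h import *
tell()
```

```text
t 3.1167 cradle [-0.0263 -0.0243  0.0525] rot [ 0.98  -0.197  0.   ] [ 0.  0. -1.] F [-0.09 -0.51  0.14] w 0.47727199673241355
```

jog_arm:
  rows:
    - {"tx": 0, "ty": 0.001, "tz": 0, "rx": 0, "ry": 0, "rz": 0, "fingers": 0.05}
    - {"tx": 0, "ty": 0.001, "tz": 0, "rx": 0, "ry": 0, "rz": 0, "fingers": 0.05}
    - {"tx": 0, "ty": 0.001, "tz": 0, "rx": 0, "ry": 0, "rz": 0, "fingers": 0.05}
    - {"tx": 0, "ty": 0, "tz": 0, "rx": 0, "ry": 0, "rz": 0, "fingers": 0.05}
    - {"tx": 0, "ty": 0, "tz": 0, "rx": 0, "ry": 0, "rz": 0, "fingers": 0.05}

```text
t: 3.53
eef_pos: [0.4871, 0.0051, 0.0493]
tcp_rot: [-1.565, 0.155, -0.156]
wrist_force: [-0.1, -0.2, 4.7]
gripper_width: 0.474
```

jog_arm:
  rows:
    - {"tx": 0, "ty": 0.001, "tz": 0, "rx": 0, "ry": 0, "rz": 0, "fingers": 0.05}
    - {"tx": 0, "ty": 0.001, "tz": 0, "rx": 0, "ry": 0, "rz": 0, "fingers": 0.05}
    - {"tx": 0, "ty": 0, "tz": 0, "rx": 0, "ry": 0, "rz": 0, "fingers": 0.05}
    - {"tx": 0, "ty": 0, "tz": 0, "rx": 0, "ry": 0, "rz": 0, "fingers": 0.05}
    - {"tx": 0, "ty": 0, "tz": 0, "rx": 0, "ry": 0, "rz": 0, "fingers": 0.05}

```text
t: 3.95
eef_pos: [0.4871, 0.0051, 0.0473]
tcp_rot: [-1.565, 0.155, -0.156]
wrist_force: [-0.4, -0.5, 4.9]
gripper_width: 0.475
```

jog_arm:
  rows:
    - {"tx": 0, "ty": 0.001, "tz": 0, "rx": 0, "ry": 0, "rz": 0, "fingers": 0.05}
    - {"tx": 0, "ty": 0.001, "tz": 0, "rx": 0, "ry": 0, "rz": 0, "fingers": 0.05}
    - {"tx": 0, "ty": 0, "tz": 0, "rx": 0, "ry": 0, "rz": 0, "fingers": 0.05}
    - {"tx": 0, "ty": 0, "tz": 0, "rx": 0, "ry": 0, "rz": 0, "fingers": 0.05}
    - {"tx": 0, "ty": 0, "tz": 0, "rx": 0, "ry": 0, "rz": 0, "fingers": 0.05}

```text
t: 4.37
eef_pos: [0.4871, 0.0051, 0.0454]
tcp_rot: [-1.565, 0.155, -0.155]
wrist_force: [-0.1, -0.8, 5.0]
gripper_width: 0.476
```

jog_arm:
  rows:
    - {"tx": 0, "ty": 0.001, "tz": 0, "rx": 0, "ry": 0, "rz": 0, "fingers": 0.05}
    - {"tx": 0, "ty": 0, "tz": 0, "rx": 0, "ry": 0, "rz": 0, "fingers": 0.05}
    - {"tx": 0, "ty": 0, "tz": 0, "rx": 0, "ry": 0, "rz": 0, "fingers": 0.05}
    - {"tx": 0, "ty": 0, "tz": 0, "rx": 0, "ry": 0, "rz": 0, "fingers": 0.05}
    - {"tx": 0, "ty": 0, "tz": 0, "rx": 0, "ry": 0, "rz": 0, "fingers": 0.05}

```text
t: 4.78
eef_pos: [0.4871, 0.005, 0.0444]
tcp_rot: [-1.565, 0.155, -0.155]
wrist_force: [-1.1, -1.4, 5.6]
gripper_width: 0.474
```

Run:
```python
from h import *
tell(); a=manip.snapshot("scene"); tell()
cv2.imwrite("pics/e.png",cv2.resize(a[195:325,285:385],None,fx=6,fy=4.6,interpolation=cv2.INTER_CUBIC))
```

```text
t 4.7833 cradle [-0.0264 -0.0243  0.0444] rot [ 0.98  -0.197 -0.   ] [-0.  0. -1.] F [-1.09 -1.36  5.63] w 0.47375999677652636
t 4.8333 cradle [-0.0264 -0.0243  0.0444] rot [ 0.98  -0.197  0.   ] [ 0.  0. -1.] F [-0.16 -0.77  6.38] w 0.4752650446459435
```

View pics/e.png

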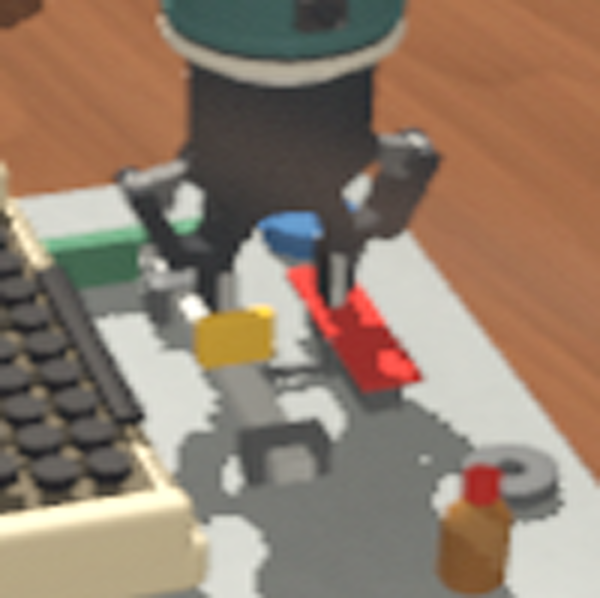

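jog_arm:
  rows:
    - {"tx": 0, "ty": 0.0008, "tz": 0, "rx": 0, "ry": 0, "rz": 0, "fingers": 0.05}
    - {"tx": 0, "ty": 0, "tz": 0.001, "rx": 0, "ry": 0, "rz": 0, "fingers": 0.05}
    - {"tx": 0, "ty": 0, "tz": 0.001, "rx": 0, "ry": 0, "rz": 0, "fingers": 0.05}
    - {"tx": 0, "ty": 0, "tz": 0.001, "rx": 0, "ry": 0, "rz": 0, "fingers": 0.05}
    - {"tx": 0, "ty": 0, "tz": 0, "rx": 0, "ry": 0, "rz": 0, "fingers": 0.05}

```text
t: 5.25
eef_pos: [0.4876, 0.0077, 0.0435]
tcp_rot: [-1.566, 0.156, -0.155]
wrist_force: [-0.5, -3.6, 5.8]
gripper_width: 0.473
```

Run:
```python
from h import *
tell()
```

```text
t 5.25 cradle [-0.0264 -0.0216  0.0435] rot [ 0.98  -0.197 -0.   ] [-0.    -0.001 -1.   ] F [-0.49 -3.59  5.79] w 0.4727332874932222
```

jog_arm:
  rows:
    - {"tx": 0, "ty": 0, "tz": 0.001, "rx": 0, "ry": 0, "rz": 0, "fingers": 0.05}
    - {"tx": 0, "ty": 0, "tz": 0.002, "rx": 0, "ry": 0, "rz": 0, "fingers": 0.05}
    - {"tx": 0, "ty": 0, "tz": 0.002, "rx": 0, "ry": 0, "rz": 0, "fingers": 0.05}
    - {"tx": 0, "ty": 0, "tz": 0.002, "rx": 0, "ry": 0, "rz": 0, "fingers": 0.05}
    - {"tx": 0, "ty": 0, "tz": 0.001, "rx": 0, "ry": 0, "rz": 0, "fingers": 0.05}

```text
t: 5.67
eef_pos: [0.4892, 0.0154, 0.0435]
tcp_rot: [-1.566, 0.156, -0.156]
wrist_force: [-0.5, -7.3, 6.8]
gripper_width: 0.474
```

jog_arm:
  rows:
    - {"tx": 0, "ty": 0, "tz": 0.001, "rx": 0, "ry": 0, "rz": 0, "fingers": 0.05}
    - {"tx": 0, "ty": 0, "tz": 0.002, "rx": 0, "ry": 0, "rz": 0, "fingers": 0.05}
    - {"tx": 0, "ty": 0, "tz": 0.002, "rx": 0, "ry": 0, "rz": 0, "fingers": 0.05}
    - {"tx": 0, "ty": 0, "tz": 0.002, "rx": 0, "ry": 0, "rz": 0, "fingers": 0.05}
    - {"tx": 0, "ty": 0, "tz": 0, "rx": 0, "ry": 0, "rz": 0, "fingers": 0.05}

```text
t: 6.08
eef_pos: [0.4906, 0.0224, 0.0435]
tcp_rot: [-1.566, 0.156, -0.156]
wrist_force: [0.1, -3.3, 6.8]
gripper_width: 0.477
```

Run:
```python
from h import *
tell()
```

```text
t 6.0833 cradle [-0.0263 -0.0066  0.0435] rot [ 0.98  -0.197 -0.   ] [-0.    -0.001 -1.   ] F [ 0.15 -3.26  6.84] w 0.4770692424622273
```

jog_arm:
  rows:
    - {"tx": 0, "ty": 0, "tz": 0.002, "rx": 0, "ry": 0, "rz": 0, "fingers": 0.05}
    - {"tx": 0, "ty": 0, "tz": 0.003, "rx": 0, "ry": 0, "rz": 0, "fingers": 0.05}
    - {"tx": 0, "ty": 0, "tz": 0.003, "rx": 0, "ry": 0, "rz": 0, "fingers": 0.05}
    - {"tx": 0, "ty": 0, "tz": 0.003, "rx": 0, "ry": 0, "rz": 0, "fingers": 0.05}
    - {"tx": 0, "ty": 0, "tz": 0, "rx": 0, "ry": 0, "rz": 0, "fingers": 0.05}

```text
t: 6.5
eef_pos: [0.4928, 0.0334, 0.0436]
tcp_rot: [-1.566, 0.156, -0.155]
wrist_force: [-0.7, -1.4, 5.8]
gripper_width: 0.476
```

jog_arm:
  rows:
    - {"tx": 0, "ty": 0, "tz": 0.002, "rx": 0, "ry": 0, "rz": 0, "fingers": 0.05}
    - {"tx": 0, "ty": 0, "tz": 0.003, "rx": 0, "ry": 0, "rz": 0, "fingers": 0.05}
    - {"tx": 0, "ty": 0, "tz": 0.003, "rx": 0, "ry": 0, "rz": 0, "fingers": 0.05}
    - {"tx": 0, "ty": 0, "tz": 0.003, "rx": 0, "ry": 0, "rz": 0, "fingers": 0.05}
    - {"tx": 0, "ty": 0, "tz": 0, "rx": 0, "ry": 0, "rz": 0, "fingers": 0.05}

```text
t: 6.92
eef_pos: [0.4949, 0.0441, 0.0435]
tcp_rot: [-1.566, 0.156, -0.155]
wrist_force: [-0.7, -2.2, 5.4]
gripper_width: 0.475
```

Run:
```python
from h import *
tell()
```

```text
t 6.9167 cradle [-0.0263  0.0155  0.0435] rot [ 0.98  -0.197 -0.   ] [-0.    -0.001 -1.   ] F [-0.7  -2.17  5.4 ] w 0.47497202503998953
```

Now gently on to the stop.

jog_arm:
  rows:
    - {"tx": 0, "ty": 0, "tz": 0.002, "rx": 0, "ry": 0, "rz": 0, "fingers": 0.05}
    - {"tx": 0, "ty": 0, "tz": 0.002, "rx": 0, "ry": 0, "rz": 0, "fingers": 0.05}
    - {"tx": 0, "ty": 0, "tz": 0.001, "rx": 0, "ry": 0, "rz": 0, "fingers": 0.05}
    - {"tx": 0, "ty": 0, "tz": 0, "rx": 0, "ry": 0, "rz": 0, "fingers": 0.05}
    - {"tx": 0, "ty": 0, "tz": 0, "rx": 0, "ry": 0, "rz": 0, "fingers": 0.05}

```text
t: 7.33
eef_pos: [0.4958, 0.0487, 0.0435]
tcp_rot: [-1.566, 0.156, -0.156]
wrist_force: [-1.1, -3.0, 6.0]
gripper_width: 0.477
```

jog_arm:
  rows:
    - {"tx": 0, "ty": 0, "tz": 0.001, "rx": 0, "ry": 0, "rz": 0, "fingers": 0.05}
    - {"tx": 0, "ty": 0, "tz": 0.001, "rx": 0, "ry": 0, "rz": 0, "fingers": 0.05}
    - {"tx": 0, "ty": 0, "tz": 0.0005, "rx": 0, "ry": 0, "rz": 0, "fingers": 0.05}
    - {"tx": 0, "ty": 0, "tz": 0, "rx": 0, "ry": 0, "rz": 0, "fingers": 0.05}
    - {"tx": 0, "ty": 0, "tz": 0, "rx": 0, "ry": 0, "rz": 0, "fingers": 0.05}

```text
t: 7.75
eef_pos: [0.4963, 0.051, 0.0435]
tcp_rot: [-1.566, 0.156, -0.156]
wrist_force: [-0.4, -5.5, 6.7]
gripper_width: 0.475
```

Run:
```python
from h import *
a=manip.snapshot("scene"); tell()
cv2.imwrite("pics/f.png",cv2.resize(a[195:325,285:385],None,fx=6,fy=4.6,interpolation=cv2.INTER_CUBIC))
```

```text
t 7.8 cradle [-0.0262  0.0226  0.0435] rot [ 0.98  -0.197 -0.   ] [-0.    -0.001 -1.   ] F [-1.57 -5.81  6.53] w 0.47833317035972867
```

View pics/f.png

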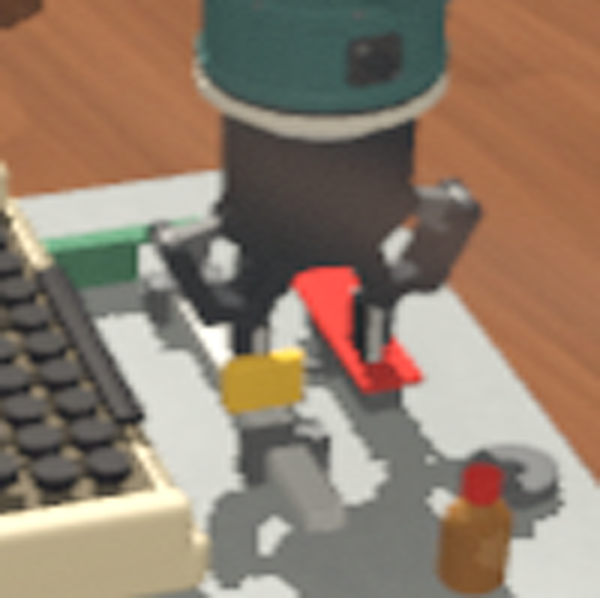

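jog_arm:
  rows:
    - {"tx": 0, "ty": 0, "tz": 0.001, "rx": 0, "ry": 0, "rz": 0, "fingers": 0.05}
    - {"tx": 0, "ty": 0, "tz": 0.0005, "rx": 0, "ry": 0, "rz": 0, "fingers": 0.05}
    - {"tx": 0, "ty": 0, "tz": 0, "rx": 0, "ry": 0, "rz": 0, "fingers": 0.05}
    - {"tx": 0, "ty": 0, "tz": 0, "rx": 0, "ry": 0, "rz": 0, "fingers": 0.05}
    - {"tx": 0, "ty": 0, "tz": 0, "rx": 0, "ry": 0, "rz": 0, "fingers": 0.05}

```text
t: 8.22
eef_pos: [0.4966, 0.0523, 0.0435]
tcp_rot: [-1.566, 0.156, -0.156]
wrist_force: [-1.1, -5.9, 6.7]
gripper_width: 0.473
```

Run:
```python
from h import *
tell()
```

```text
t 8.2167 cradle [-0.0262  0.0239  0.0435] rot [ 0.98  -0.197 -0.   ] [-0.    -0.001 -1.   ] F [-1.14 -5.85  6.68] w 0.4734263289753295
```

jog_arm:
  rows:
    - {"tx": 0, "ty": 0, "tz": 0.001, "rx": 0, "ry": 0, "rz": 0, "fingers": 0.05}
    - {"tx": 0, "ty": 0, "tz": 0.001, "rx": 0, "ry": 0, "rz": 0, "fingers": 0.05}
    - {"tx": 0, "ty": 0, "tz": 0, "rx": 0, "ry": 0, "rz": 0, "fingers": 0.05}
    - {"tx": 0, "ty": 0, "tz": 0, "rx": 0, "ry": 0, "rz": 0, "fingers": 0.05}
    - {"tx": 0, "ty": 0, "tz": 0, "rx": 0, "ry": 0, "rz": 0, "fingers": 0.05}

```text
t: 8.63
eef_pos: [0.4966, 0.0526, 0.0435]
tcp_rot: [-1.568, 0.158, -0.156]
wrist_force: [-4.6, -15.8, 11.4]
gripper_width: 0.472
```

Run:
```python
from h import *
tell()
```

```text
t 8.6333 cradle [-0.0262  0.0242  0.0435] rot [ 0.98  -0.199 -0.001] [-0.002 -0.003 -1.   ] F [ -4.61 -15.84  11.42] w 0.47191708130779825
```

jog_arm:
  rows:
    - {"tx": 0, "ty": 0, "tz": -0.001, "rx": 0, "ry": 0, "rz": 0, "fingers": 0.05}
    - {"tx": 0, "ty": -0.003, "tz": 0, "rx": 0, "ry": 0, "rz": 0, "fingers": 0.05}
    - {"tx": 0, "ty": -0.004, "tz": 0, "rx": 0, "ry": 0, "rz": 0, "fingers": 0.05}
    - {"tx": 0, "ty": -0.005, "tz": 0, "rx": 0, "ry": 0, "rz": 0, "fingers": 0.05}
    - {"tx": 0, "ty": -0.003, "tz": -0.002, "rx": 0, "ry": 0, "rz": 0, "fingers": 0.05}

```text
t: 9.05
eef_pos: [0.496, 0.0518, 0.0584]
tcp_rot: [-1.566, 0.157, -0.155]
wrist_force: [0.4, 0.4, -0.6]
gripper_width: 0.473
```

jog_arm:
  rows:
    - {"tx": 0, "ty": -0.005, "tz": -0.005, "rx": 0, "ry": 0, "rz": 0, "fingers": 0.05}
    - {"tx": 0, "ty": -0.015, "tz": -0.005, "rx": 0, "ry": 0, "rz": 0, "fingers": 0.05}
    - {"tx": 0, "ty": -0.03, "tz": 0, "rx": 0, "ry": 0, "rz": 0, "fingers": 0.05}
    - {"tx": 0, "ty": -0.035, "tz": 0, "rx": 0, "ry": 0, "rz": 0, "fingers": 0.05}
    - {"tx": 0, "ty": -0.035, "tz": -0.02, "rx": 0, "ry": 0, "rz": 0, "fingers": 0.05}

```text
t: 9.47
eef_pos: [0.4904, 0.0255, 0.18]
tcp_rot: [-1.563, 0.152, -0.152]
wrist_force: [0.7, 0.5, 0.9]
gripper_width: 0.475
```

jog_arm:
  rows:
    - {"tx": 0, "ty": -0.02, "tz": -0.035, "rx": 0, "ry": 0, "rz": 0, "fingers": 0.05}
    - {"tx": 0, "ty": 0, "tz": -0.035, "rx": 0, "ry": 0, "rz": 0, "fingers": 0.05}
    - {"tx": 0, "ty": 0, "tz": -0.035, "rx": 0, "ry": 0, "rz": 0, "fingers": 0.05}
    - {"tx": 0, "ty": 0, "tz": -0.035, "rx": 0, "ry": 0, "rz": 0, "fingers": 0.05}
    - {"tx": 0, "ty": 0, "tz": -0.035, "rx": 0, "ry": 0, "rz": 0, "fingers": 0.05}

```text
t: 9.88
eef_pos: [0.4554, -0.1506, 0.1989]
tcp_rot: [-1.565, 0.155, -0.156]
wrist_force: [1.6, -0.2, 0.7]
gripper_width: 0.475
```

Run:
```python
from h import *
a=manip.snapshot("scene"); b=manip.snapshot("top"); tell()
a=cv2.resize(a[195:335,280:400],None,fx=3.3,fy=4,interpolation=cv2.INTER_CUBIC)
b=cv2.resize(b[205:345,240:380],None,fx=2.8,fy=4,interpolation=cv2.INTER_CUBIC)
cv2.imwrite("pics/g.png",np.hstack([a,b])); cv2.imwrite("pics/g_s.png",manip.snapshot("scene"))
f=lambda u:((proj('scene',C(u,CR))-[280,195])*[3.3,4]).round(0)
for s in(.034,.037,.04): print(s,f([(.017,s+.005,.068),(-.017,s+.005,.068)]))
for z in(.043,.047,.052): print(z,f([(-.068,.049,z),(-.04,.049,z)]))
```

```text
t 9.9833 cradle [-0.0275 -0.1867  0.1985] rot [ 0.979 -0.203 -0.   ] [-0.    -0.001 -1.   ] F [ 0.56  1.27 -1.55] w 0.4731172465638864
0.034 [[138. 313.]
 [182. 302.]]
0.037 [[139. 316.]
 [183. 305.]]
0.04 [[140. 319.]
 [184. 308.]]
0.043 [[250. 326.]
 [215. 335.]]
0.047 [[250. 321.]
 [215. 330.]]
0.052 [[250. 315.]
 [215. 324.]]
```

View pics/g.png

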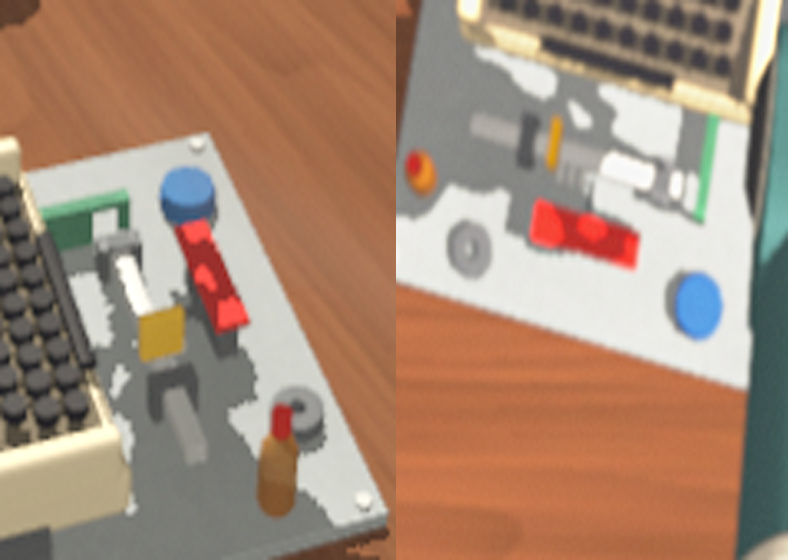

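Run:
```python
from h import *
for n in("pics/scene0.png","pics/g_s.png"):
    h=cv2.cvtColor(cv2.imread(n),cv2.COLOR_BGR2HSV)[240:290,325:362]
    m=(((h[...,0]<6)|(h[...,0]>174))&(h[...,1]>170)&(h[...,2]>70)).astype(np.uint8)
    y,x=np.nonzero(m); print(n,len(x),(x.mean()+325).round(2),(y.mean()+240).round(2),y.min()+240,y.max()+240)
tell(); manip.hand_in()
```

```text
pics/scene0.png 259 343.64 264.14 251 277
pics/g_s.png 252 343.69 263.99 251 277
t 10.0333 cradle [-0.0273 -0.1839  0.1985] rot [ 0.98  -0.201  0.   ] [-0. -0. -1.] F [ 0.29  0.47 -0.33] w 0.47472305809237614
the job is handed in; nothing more can be done
```

The bolt is now fully open, with its end out of the green lug, and the red catch has sprung back up to lock it. I handed the job in at about 10 s, well under the 38 s limit.

**What I did:** One fingertip pressed the red catch bar and held it at an estimated 6 to 8 mm deep. While it stayed down, the other finger pushed the yellow thumb piece towards +y until the pushing force rose sharply at the open stop. I then lifted straight up off both and moved clear.

**Last checks:**
- **Bolt:** in the final picture, the thumb piece sits where a 40 mm travel puts it.
- **Catch:** the red bar's centre is within 0.2 pixels of where it was at the start, so it is fully up.
- **Small things:** the tin, spool and oiler stand in the same places in the pictures. The mug, boxes and screwdriver were outside the final crops, but the arm kept away from them.
- **Forces:** the largest wrist force I read was about 20 N, at the stop. The robot was touching nothing when I handed in.

**Not tested:** I did not push the bolt back to test the lock. The press depth comes from where the finger first felt the bar and from the spring force; I did not measure it directly.

My first three move calls were refused because rows need all seven values; nothing moved. No check failed or disagreed.

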